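Open the dust extractor fully and start it

ROBOT

A 6-joint arm with a two-finger parallel gripper is mounted at the origin on the work surface. World frame = base frame: x ahead of the robot, y to its left, z up, the work surface at z = 0. Lengths are in m, angles in degrees, forces in N, time in s.
With the tool pointing down it reaches from about 0.4 to 0.825 m from the base axis. Payload 7 kg.
Tool frame: the origin (TCP) lies midway between the tips of the shut fingers; the grasp point (between the pads) lies 19 mm behind it (ctrl.hold_point_z is the distance from the TCP to the grasp point, in m); z points along the fingers, y is the line along which they close (so a half turn about z gives the same grasp; the last joint's range is limited). The gripper opens to 88 mm and grips with 3 to 60 N. Pads are 19 mm wide; open, the fingers measure 130 mm over their backs; the gripper's body (78 mm by 193 mm) begins 47 mm behind the grasp point.
Start: joints at [-50.701, 20.546, 0.682, 0, -70.136, -16.507], TCP at [0.261, -0.622, 0.227] pointing down, gripper open.
Joint ranges: [-176.03, 176.03], [-82.01, 121.73], [-58.28, 71.71], [-173.87, 95.51], [-174.79, -0.11], [-173.66, 173.66]. Speed limits (degrees/s): [136.94, 136.94, 172.46, 180, 180, 180].

INTERFACE

Orientations are given as [roll, pitch, yaw] about the fixed x, y, z axes, in that order (R = Rz(yaw) Ry(pitch) Rx(roll)).
In Python, from plant import ctrl gives the robot as it stands.
- The arm moves only by the tool apply_moves, never from a script. Its argument "deltas" is a list of rows, each an object with "fingers": the finger opening in mm, from 0 to 87.6; "delta_pos": the shift along the tool's x, y, z in mm, a list of three; "angular": the turn, a rotation vector about the tool's x, y, z in degrees, a list of three. A call has 1 to 10 rows; each row is the pose to reach, as a shift and turn from the pose commanded when the call began, along the tool's axes at that moment; what a row does not reach only later rows make up. A row lasts 1/10 s, in which the tool goes at most 50 mm and 8.59 degrees, less where a joint would pass 70% of its speed; a pose out of reach is approached as far as the arm can. A call with a gripper value outside its range is refused whole. The fingers move at their own pace and stop on an object; the grip force is fixed at half the most. Time passes only in rows, so rows that repeat a pose let the fingers close. It gives the time, the measured TCP pose, the force, the opening and the grip force at its end, in the units of the state.
- ctrl.get_obs(): the state, without advancing time (a new reading comes with each control period).
- ctrl.snapshot(name): name is "scene" or "top"; returns the picture (384x512x3 uint8, red, green, blue); there is no depth.
- ctrl.camera_params(name): a dict with "fx", "fy", "cx", "cy" (pixels), "cam_to_world" (4x4, takes a point from camera to world coordinates). Camera axes: x right, y up, looking along -z (the intrinsics and any distortion apply to the point x, -y, -z); pixel columns grow to the right and rows downward; lengths in m; the calibration is good to about 2 mm. A picture is of the moment at which its call begins. camera_params takes no time and is no camera call.
- ctrl.close_job(): hands the job in; it is judged then, once.
The state is a dict: "clock": time; "joint_pos": joint angles; "qvel": joint speeds; "tau": joint torques, N m; "tool_pos": TCP position; "orientation": TCP orientation; "force": force on the tool from outside, world axes, zero at the start; "moment": the same for the moment, N m; "opening": finger opening in m; "gripper_force": force on a finger pad.
Only numpy, scipy, OpenCV 4.12 (cv2) and the standard library are available. Lean on these libraries where they do the work, as an engineer would, in place of code of your own. Each camera call takes 0.05 s, during which the arm holds its last target. There are 200 camera calls.

TASK

Get the bench dust extractor ready for sanding: with a fingertip, push its gate lever round from closed, past the half-open notch, all the way to the full-open stop, and only then press the start button right down and let it come up again. Push the lever from behind, do not pinch its handle, and leave the other things on and around the extractor where they are.

Things in the scene. Friction and masses are not known exactly. Their poses are not given: they have to be found in the camera images.
- extractor: Dust extractor, grey steel box fixed on the bench, 320 (its x) x 360 (y) x 110 mm high; origin: centre of its underside; z up; its louvred -x front faces roughly to the robot. On its flat top (110 mm up): lever pivot, intake port with swing shutter towards the far side, start button in the -x, -y corner, a loose mouthpiece in the -x, +y corner.
- damper (a joint): Gate lever angle, rad: 0 closed (start), 0.7 half-open notch, 1.4 full-open stop; grows anticlockwise seen from above, the handle sweeping from the robot's left to right on its side of the pivot. Stays in the notch it is left in. Between notches a spring resists with 6 to 8 N at the handle, most about 0.17 rad past a notch; beyond 0.35 and 1.05 it pulls on into the next notch.
- pivot (a point): Upright lever pivot, on the box's top face at (30, 0, 110) mm of the extractor. Its axes turn with the lever: -x points to the handle (at 0.7 rad along the extractor's -x), the handle opens towards -y. Boss: radius 16, 33 mm high. Arm: bar 16 mm wide, 10 to 16 mm above the top. On the lever's other end, 85 mm from the pivot, a shutter disc of 45 mm radius, 8 mm above the top.
- handle (a point): Middle of the lever's handle, an upright black paddle 125 mm from the pivot: 30 mm wide along the arm (its x), 14 mm thick along its sweep (its y), from 10 to 62 mm above the box's top; this point is on its centre line, 36 mm above the top. Axes as of pivot: a push on its +y face, towards -y, opens the gate.
- start (a joint): Travel of the start button, m: 0 up, 0.006 fully down; it springs back; fully down takes about 5 N.
- start_top (a point): Centre of the top of the start button, a round grey push button of 15 mm radius in a dark housing; pressed straight down. It lies at (-115, -140) mm in the extractor's frame.
- mouthpiece: Loose turned wooden mouthpiece, 36 mm across and 45 mm high, standing on the extractor's top near (-115, 140) mm; origin at the centre of its underside. Leave alone.
- oil: Loose amber oil bottle, 52 mm across and 120 mm high, on the bench to the left of the extractor; origin at the centre of its underside. Leave alone.
- flute_blank: Loose wooden tube, 280 mm long and 28 mm thick, lying on the bench to the right of the extractor along its own x; origin under its middle. Leave alone.
- screwdriver: Loose screwdriver about 180 mm long, lying on the bench to the left of the extractor. Leave alone.

How it is judged:
By the outcome, as a careful person would: the job done as asked, in the order asked, and still so for the second after the job is handed in, with the robot touching nothing.
It also fails if it takes over 48 s, if anything falls off the work surface, if the arm or the gripper's body presses on something with over 40 N, if the wrist force passes 120 N, or if a joint passes its speed limit or range.

## Working session

There is one attempt and no reset: what is moved stays moved. The work goes in short steps, Python scripts to look and compute and a tool call to move; the robot and the scene stay as the last step left them, time stands still between calls to the robot, and variables do not carry over. Pictures are saved under pics/ and viewed, at most 10 in all, crops included, and the job is handed in when it is done.

Besides the shell and the picture viewer there is one more tool, called after ">>>" as name(argument=value, ...) on one line, values as JSON. apply_moves: Moves the arm, as the interface text tells. Its arguments: {"type":"object","properties":{"deltas":{"type":"array"}},"required":["deltas"]}

```bash
mkdir -p pics; cat > h.py <<'E'
import numpy as np, cv2
from plant import ctrl
def snap(n,f,crop=None,s=1):
    im=ctrl.snapshot(n)
    if crop: im=im[crop[1]:crop[3],crop[0]:crop[2]]
    im=cv2.resize(im,None,fx=s,fy=s,interpolation=cv2.INTER_CUBIC)
    cv2.imwrite('pics/'+f,im[:,:,::-1])
def ray(n,u,v,z):
    p=ctrl.camera_params(n);T=np.array(p['cam_to_world'])
    d=T[:3,:3]@np.array([(u-p['cx'])/p['fx'],-(v-p['cy'])/p['fy'],-1]);o=T[:3,3]
    return o+d*(z-o[2])/d[2]
def proj(n,P):
    p=ctrl.camera_params(n);T=np.array(p['cam_to_world'])
    c=T[:3,:3].T@(np.array(P)-T[:3,3]);return p['cx']+p['fx']*c[0]/-c[2],p['cy']-p['fy']*c[1]/-c[2]
E
python3 - <<'E'
from h import *
snap('top','t1.png',None,1.5);snap('scene','s1.png',None,1.5)
for n in('top','scene'):print(ctrl.camera_params(n))
print(ctrl.get_obs())
E
```

```text
{'fx': 451.884338989119, 'fy': 451.884338989119, 'cx': 258.2643677793624, 'cy': 189.17099275305134, 'cam_to_world': array([[-0.02443093,  0.99090437, -0.13233163,  0.47258853],
       [-0.99969895, -0.02391576,  0.00548129,  0.08044147],
       [ 0.00226663,  0.1324257 ,  0.99119034,  1.14505163],
       [ 0.        ,  0.        ,  0.        ,  1.        ]])}
{'fx': 399.1587361443393, 'fy': 399.1587361443393, 'cx': 248.82165649269743, 'cy': 183.86061259303443, 'cam_to_world': array([[-0.57756838, -0.60371526,  0.54949309,  1.11478964],
       [ 0.81632594, -0.42286215,  0.39344575,  0.41571396],
       [-0.00516937,  0.67580729,  0.73706024,  0.79554255],
       [ 0.        ,  0.        ,  0.        ,  1.        ]])}
{'clock': 0.1, 'joint_pos': array([-5.07038867e+01,  2.05859407e+01,  6.38067591e-01, -1.75141708e-02,
       -7.01349862e+01, -1.65054186e+01]), 'qvel': array([ 0.09076082,  0.03052959,  0.16063794,  0.14576213, -0.04805993,
        0.07374545]), 'tau': array([-3.94386749e-03, -5.84162951e+01,  2.93747771e+01,  7.01545537e+00,
        1.01248693e-02, -7.91937191e-05]), 'tool_pos': array([ 0.26125757, -0.62191142,  0.22572551]), 'orientation': array([ 1.79915877e+02, -7.75607848e-03, -1.57215263e+02]), 'force': array([ 0.37902468, -0.48635799,  0.52614607]), 'moment': array([-0.0306082 , -0.04336835, -0.0074826 ]), 'gripper_force': 0.0, 'opening': 0.08789932635341313}
```

View pics/t1.png

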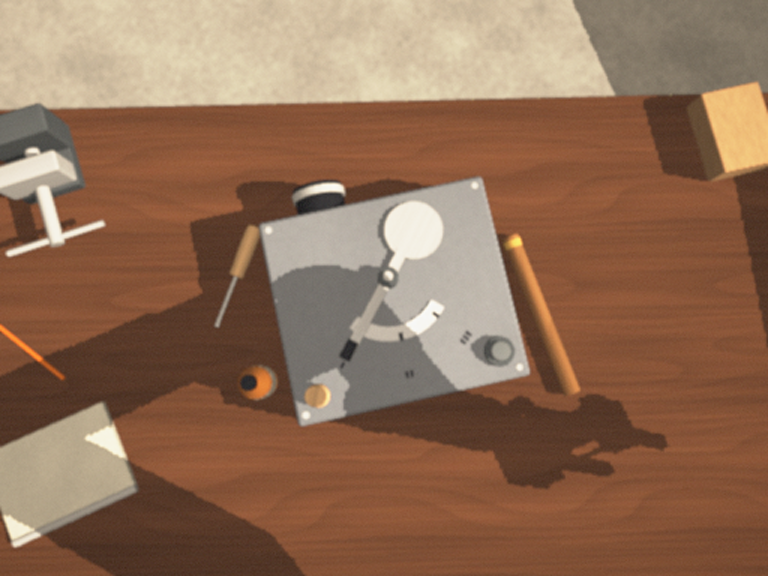

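View pics/s1.png

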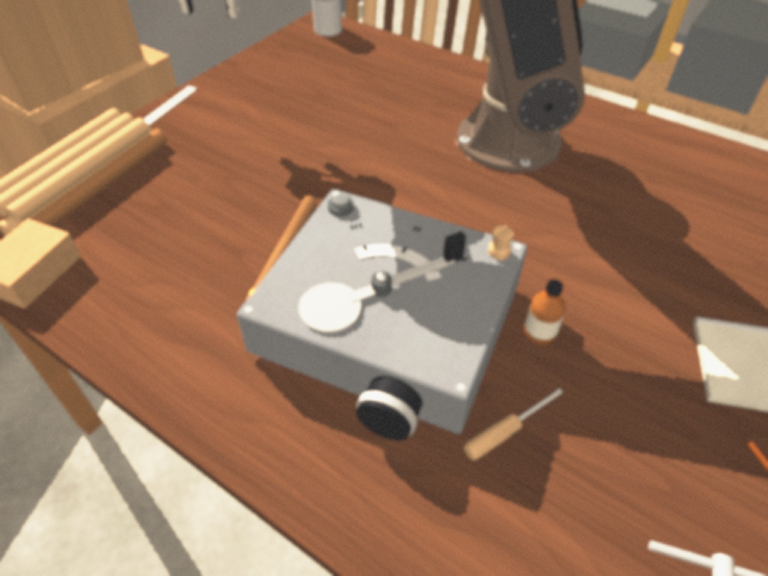

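The top view shows the box's top corners at about (262,224), (481,178), (528,375) and (301,425). The pivot is at (388,277), the handle at (348,350), the button at (499,350), the mouthpiece at (318,396) and the tube on the right. The scene view agrees: the handle is closed, next to the mouthpiece.

```bash
cat >> h.py <<'E'
def fit():
    px=np.array([(262,224),(481,178),(528,375),(301,425)])/1.5
    W=np.array([ray('top',*p,.11)[:2] for p in px])
    L=np.array([(.16,.18),(.16,-.18),(-.16,-.18),(-.16,.18)])
    c=W.mean(0);A=(W-c).T@L;th=np.arctan2(A[1,0]-A[0,1],A[0,0]+A[1,1])
    R=np.array([[np.cos(th),-np.sin(th)],[np.sin(th),np.cos(th)]])
    return c,th,R,W-c-L@R.T
c,th,R,res=fit()
def w(x,y):return c+R@np.array([x,y])
piv=w(.03,0)
def lev(a,x,y=0):  # lever frame point -> world
    b=th+a-.7;return piv+np.array([[np.cos(b),-np.sin(b)],[np.sin(b),np.cos(b)]])@np.array([x,y])
E
python3 - <<'E'
from h import *
print(c,np.degrees(th),res*1000)
s=1.5
for nm,P in dict(piv=[*piv,.143],h=[*lev(0,-.125),.172],st=[*w(-.115,-.14),.13],mp=[*w(-.115,.14),.155]).items():
    print(nm,P,[np.round(np.array(proj(n,P))*s) for n in('top','scene')])
for a in(0,.35,.7,1.05,1.4):print(a,lev(a,-.125))
snap('top','t2.png',(200,170,370,290),4.5)
snap('scene','s2.png',(200,120,360,220),5)
E
```

```text
[0.58781241 0.06644034] 10.754414270412664 [[-2.00667514 -5.3654816 ]
 [-3.4905837   3.87788681]
 [ 2.09333122  5.55397066]
 [ 3.40392761 -4.06637587]]
piv [np.float64(0.6172854943718125), np.float64(0.07203833321688094), 0.143] [array([389., 276.]), array([380., 273.])]
h [np.float64(0.508333074092065), np.float64(0.13331124823799992), 0.172] [array([348., 350.]), array([455., 233.])]
st [np.float64(0.5009562326125687), np.float64(-0.09255967059406858), 0.13] [array([501., 352.]), array([340., 197.])]
mp [np.float64(0.448708309073807), np.float64(0.1825224162198273), 0.155] [array([315., 393.]), array([501., 232.])]
0 [0.50833307 0.13331125]
0.35 [0.49392822 0.09223689]
0.7 [0.49448099 0.04871337]
1.05 [0.50992437 0.0080181 ]
1.4 [ 0.53838579 -0.02491442]
```

View pics/t2.png

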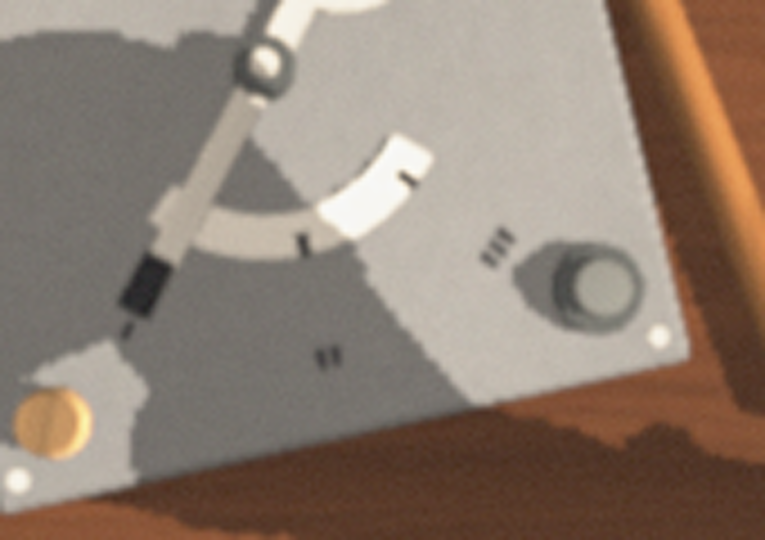

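View pics/s2.png

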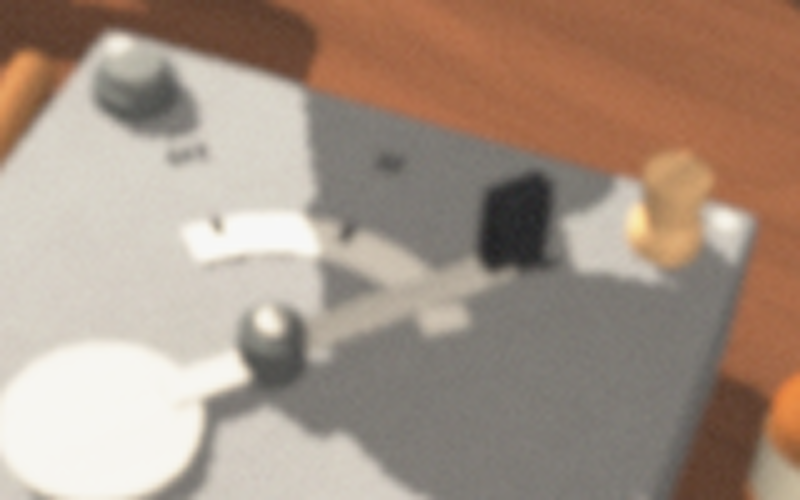

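```bash
cat >> h.py <<'E'
def rows(T):
    o=ctrl.get_obs();y0=o['orientation'][2];a=np.radians(y0)
    X=np.array([[np.cos(a),np.sin(a),0],[np.sin(a),-np.cos(a),0],[0,0,-1]])
    print(o['clock'],o['tool_pos'],y0,o['force'])
    for p,y in T:
        d=X@(np.array(p)-o['tool_pos'])*1000
        print(np.round(d,1),'rz',round(-((y-y0+180)%360-180),1))
def lp(a,off,z,x=-.125):return ([*lev(a,x,off),z],np.degrees(th+a-.7)-90)
E
python3 -c "
from h import *
rows([lp(0,.042,.227),lp(0,.042,.14)])"
```

```text
0.2 [ 0.26135162 -0.62205502  0.22598974] -157.2144366757833 [-0.37080249 -0.75616253  0.96689845]
[-553.4  626.5   -1. ] rz -37.9
[-553.4  626.5   86. ] rz -37.9
```

>>> apply_moves(deltas=[{"fingers":0,"delta_pos":[-553,626,-10],"angular":[0,0,-38]},{"fingers":0,"delta_pos":[-553,626,-10],"angular":[0,0,-38]},{"fingers":0,"delta_pos":[-553,626,-10],"angular":[0,0,-38]},{"fingers":0,"delta_pos":[-553,626,-10],"angular":[0,0,-38]},{"fingers":0,"delta_pos":[-553,626,-10],"angular":[0,0,-38]},{"fingers":0,"delta_pos":[-553,626,-10],"angular":[0,0,-38]},{"fingers":0,"delta_pos":[-553,626,-10],"angular":[0,0,-38]},{"fingers":0,"delta_pos":[-553,626,-10],"angular":[0,0,-38]},{"fingers":0,"delta_pos":[-553,626,-10],"angular":[0,0,-38]},{"fingers":0,"delta_pos":[-553,626,-10],"angular":[0,0,-38]}])

```text
clock: 1.2
tool_pos: [0.4216, -0.1467, 0.2329]
orientation: [-180.0, 0.0, -119.2]
force: [0.8, -0.6, 0.4]
opening: 0.0134
gripper_force: 0.0
```

```bash
python3 -c "
from h import *
rows([lp(0,.042,.227),lp(0,.042,.14)])"
```

```text
1.2 [ 0.42157795 -0.14666963  0.23291361] -119.20705678074346 [ 0.81220419 -0.63900101  0.37774528]
[-328.7   60.8    5.9] rz 0.1
[-328.7   60.8   92.9] rz 0.1
```

>>> apply_moves(deltas=[{"fingers":0,"delta_pos":[-320,60,0],"angular":[0,0,0]},{"fingers":0,"delta_pos":[-320,60,0],"angular":[0,0,0]},{"fingers":0,"delta_pos":[-320,60,0],"angular":[0,0,0]},{"fingers":0,"delta_pos":[-320,60,0],"angular":[0,0,0]},{"fingers":0,"delta_pos":[-320,60,0],"angular":[0,0,0]},{"fingers":0,"delta_pos":[-320,60,0],"angular":[0,0,0]},{"fingers":0,"delta_pos":[-320,60,0],"angular":[0,0,0]},{"fingers":0,"delta_pos":[-320,60,0],"angular":[0,0,0]},{"fingers":0,"delta_pos":[-320,60,0],"angular":[0,0,0]}])

```text
clock: 2.1
tool_pos: [0.5249, 0.1601, 0.232]
orientation: [180.0, -0.1, -119.2]
force: [-0.1, -1.1, 0.2]
opening: 0.0004
gripper_force: 0.0
```

```bash
python3 -c "
from h import *
rows([lp(0,.042,.227),lp(0,.042,.14)])
snap('scene','s3.png',(150,60,400,240),3)"
```

```text
2.1 [0.52492718 0.16012716 0.23195687] -119.15594093439192 [-0.10175364 -1.11931539  0.17372432]
[-10.5   1.3   5. ] rz 0.2
[-10.5   1.3  92. ] rz 0.2
```

View pics/s3.png

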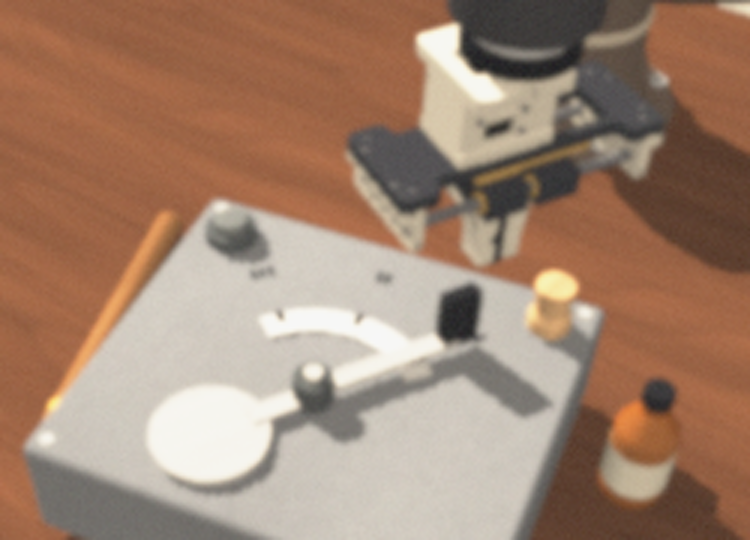

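The gripper hangs above the handle with its fingertips at (490,255) in the crop, clear of the paddle at (460,315) and the mouthpiece at (553,300). Next I go down behind the handle.

>>> apply_moves(deltas=[{"fingers":0,"delta_pos":[-10,1,45],"angular":[0,0,0]},{"fingers":0,"delta_pos":[-10,1,70],"angular":[0,0,0]},{"fingers":0,"delta_pos":[-10,1,92],"angular":[0,0,0]},{"fingers":0,"delta_pos":[-10,1,92],"angular":[0,0,0]},{"fingers":0,"delta_pos":[-10,1,92],"angular":[0,0,0]}])

```text
clock: 2.65
tool_pos: [0.5294, 0.1683, 0.1414]
orientation: [-180.0, -0.0, -119.3]
force: [0.6, -0.5, 0.9]
opening: 0.0007
gripper_force: 0.0
```

```bash
python3 -c "
from h import *
rows([lp(a,.0165,.14) for a in(-.05,0,.08,.16,.24,.32,.4,.48,.56,.62)])
snap('scene','s4.png',(200,80,360,200),4.5)"
```

```text
2.65 [0.52943243 0.16825594 0.14135318] -119.26113674003754 [ 0.5740986  -0.48280388  0.91918807]
[18.1  0.3  1.4] rz 3.0
[24.3  1.3  1.4] rz 0.1
[34.3  2.2  1.4] rz -4.5
[44.4  2.4  1.4] rz -9.1
[54.5  1.7  1.4] rz -13.7
[64.5  0.2  1.4] rz -18.2
[74.3 -2.1  1.4] rz -22.8
[83.9 -5.1  1.4] rz -27.4
[93.2 -8.9  1.4] rz -32.0
[100.  -12.3   1.4] rz -35.4
```

View pics/s4.png

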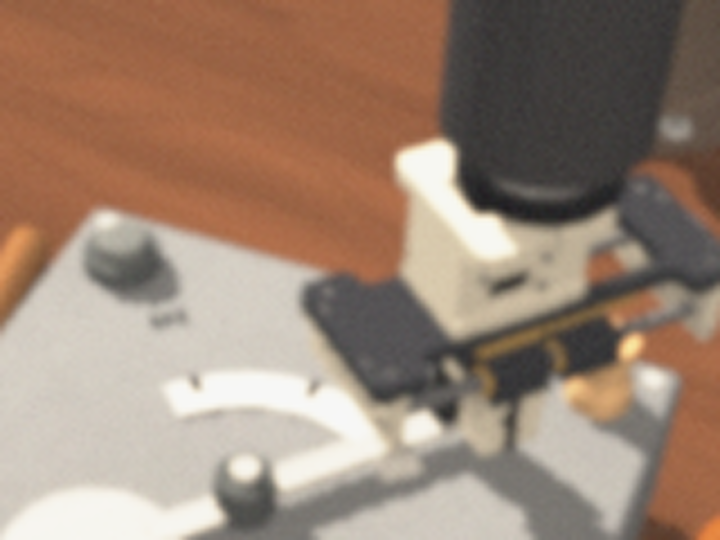

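The fingertips are behind the paddle at (500,420) and touch nothing. Now I push round towards the notch.

>>> apply_moves(deltas=[{"fingers":0,"delta_pos":[18,0.5,1],"angular":[0,0,0]},{"fingers":0,"delta_pos":[24,1.5,1],"angular":[0,0,0]},{"fingers":0,"delta_pos":[34,2,1],"angular":[0,0,-4.5]},{"fingers":0,"delta_pos":[44,2.5,1],"angular":[0,0,-9]},{"fingers":0,"delta_pos":[54.5,1.5,1],"angular":[0,0,-13.5]},{"fingers":0,"delta_pos":[64.5,0,1],"angular":[0,0,-18]},{"fingers":0,"delta_pos":[74,-2,1],"angular":[0,0,-23]},{"fingers":0,"delta_pos":[84,-5,1],"angular":[0,0,-27.5]},{"fingers":0,"delta_pos":[93,-9,1],"angular":[0,0,-32]},{"fingers":0,"delta_pos":[100,-12,1],"angular":[0,0,-35]}])

```text
clock: 3.7
tool_pos: [0.4907, 0.0753, 0.1405]
orientation: [-179.9, 0.0, -84.1]
force: [-0.6, 0.9, -0.5]
opening: 0.0007
gripper_force: 0.0
```

```bash
python3 -c "
from h import *
rows([lp(a,.0165,.14) for a in(.68,.76,.84,.92,1.0,1.08,1.16,1.24,1.32,1.38)])
snap('top','t5.png',(200,110,370,290),3.3)"
```

```text
3.7 [0.49069782 0.07533137 0.14052358] -84.05607640477311 [-0.60704359  0.87551004 -0.52730356]
[7.9 0.2 0.5] rz -3.7
[18.   0.5  0.5] rz -8.2
[28.1 -0.   0.5] rz -12.8
[38.1 -1.4  0.5] rz -17.4
[47.9 -3.5  0.5] rz -22.0
[57.6 -6.4  0.5] rz -26.6
[ 67.  -10.1   0.5] rz -31.2
[ 76.  -14.5   0.5] rz -35.8
[ 84.7 -19.6   0.5] rz -40.3
[ 90.9 -23.9   0.5] rz -43.8
```

View pics/t5.png

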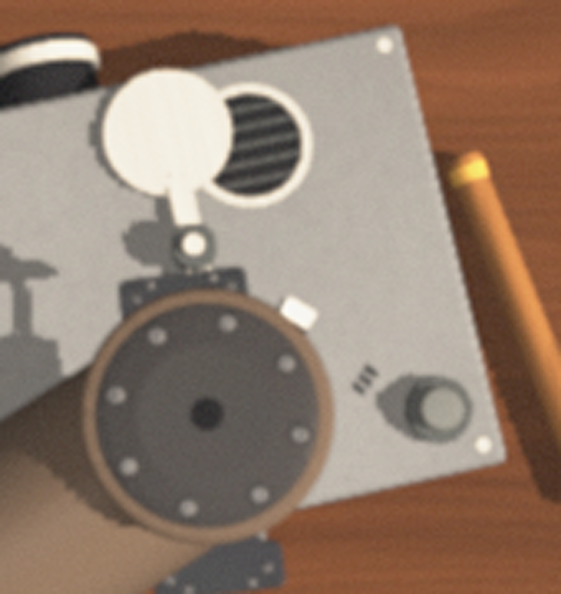

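The shutter disc at (168,130) has swung half off the port at (250,143), so the lever is at the half-open notch. I keep pushing.

>>> apply_moves(deltas=[{"fingers":0,"delta_pos":[8,0,0],"angular":[0,0,-4]},{"fingers":0,"delta_pos":[18,0.5,0],"angular":[0,0,-8]},{"fingers":0,"delta_pos":[28,0,0],"angular":[0,0,-13]},{"fingers":0,"delta_pos":[38,-1.5,0],"angular":[0,0,-17.5]},{"fingers":0,"delta_pos":[48,-3.5,0],"angular":[0,0,-22]},{"fingers":0,"delta_pos":[57.5,-6.5,0],"angular":[0,0,-26.5]},{"fingers":0,"delta_pos":[67,-10,0],"angular":[0,0,-31]},{"fingers":0,"delta_pos":[76,-14.5,0],"angular":[0,0,-36]},{"fingers":0,"delta_pos":[84.5,-19.5,0],"angular":[0,0,-40]},{"fingers":0,"delta_pos":[91,-24,0],"angular":[0,0,-44]}])

```text
clock: 4.75
tool_pos: [0.5241, -0.0124, 0.1403]
orientation: [-180.0, -0.0, -40.1]
force: [-1.0, 2.9, -0.5]
opening: 0.0005
gripper_force: 0.4
```

```bash
python3 -c "
from h import *
rows([lp(1.4,.0165,.14),lp(1.4,.0145,.14),lp(1.4,.04,.14),lp(1.4,.04,.21)])"
```

```text
4.75 [ 0.52409127 -0.0124135   0.14027524] -40.1347133524683 [-0.96794318  2.87622451 -0.51921357]
[2.5 0.6 0.3] rz -1.0
[4.5 0.6 0.3] rz -1.0
[-21.    1.    0.3] rz -1.0
[-21.    1.  -69.7] rz -1.0
```

>>> apply_moves(deltas=[{"fingers":0,"delta_pos":[1.5,0.5,0],"angular":[0,0,-1]},{"fingers":0,"delta_pos":[3,0.5,0],"angular":[0,0,-1]},{"fingers":0,"delta_pos":[3,0.5,0],"angular":[0,0,-1]}])

```text
clock: 5.05
tool_pos: [0.5245, -0.0132, 0.1401]
orientation: [-180.0, 0.1, -39.3]
force: [-7.9, 9.2, 6.6]
opening: 0.0006
gripper_force: 6.0
```

>>> apply_moves(deltas=[{"fingers":0,"delta_pos":[-12,0,0],"angular":[0,0,0]},{"fingers":0,"delta_pos":[-25,0,0],"angular":[0,0,0]},{"fingers":0,"delta_pos":[-25,0,-40],"angular":[0,0,0]},{"fingers":0,"delta_pos":[-25,0,-75],"angular":[0,0,0]},{"fingers":0,"delta_pos":[-25,0,-75],"angular":[0,0,0]},{"fingers":0,"delta_pos":[-25,0,-75],"angular":[0,0,0]}])

```text
clock: 5.65
tool_pos: [0.5064, 0.002, 0.2155]
orientation: [-179.9, -0.1, -39.2]
force: [-0.0, 0.7, -1.4]
opening: 0.0005
gripper_force: 0.0
```

```bash
python3 -c "
from h import *
B=w(-.115,-.14)
for z in(.12,.125,.13,.135):print(z,ray('top',334.9,233.8,z),ray('scene',227,133,z))
rows([([*B,.215],-39.2),([*B,.145],-39.2)])
snap('top','t6.png',(200,110,370,290),3.3)"
```

```text
0.12 [ 0.50355257 -0.09585861  0.12      ] [ 0.49720486 -0.09504865  0.12      ]
0.125 [ 0.50340154 -0.09499865  0.125     ] [ 0.50177589 -0.09126827  0.125     ]
0.13 [ 0.5032505  -0.09413869  0.13      ] [ 0.50634692 -0.08748788  0.13      ]
0.135 [ 0.50309946 -0.09327874  0.135     ] [ 0.51091794 -0.08370749  0.135     ]
5.65 [0.50638263 0.00196959 0.21554087] -39.22939083076696 [-0.02785553  0.68578203 -1.39467973]
[55.6 76.7  0.5] rz -0.0
[55.6 76.7 70.5] rz -0.0
```

View pics/t6.png

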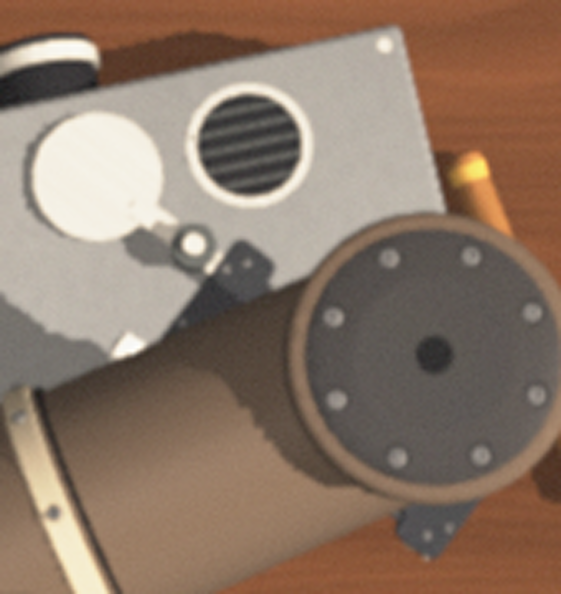

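The shutter disc at (97,176) is fully clear of the port at (250,143), which fits the full-open stop. Both cameras put the button top at about (0.502, -0.094, 0.126), so I move over it.

>>> apply_moves(deltas=[{"fingers":0,"delta_pos":[57,77,0],"angular":[0,0,0]},{"fingers":0,"delta_pos":[57,77,0],"angular":[0,0,0]},{"fingers":0,"delta_pos":[57,77,40],"angular":[0,0,0]},{"fingers":0,"delta_pos":[57,77,75],"angular":[0,0,0]},{"fingers":0,"delta_pos":[57,77,82],"angular":[0,0,0]},{"fingers":0,"delta_pos":[57,77,82],"angular":[0,0,0]},{"fingers":0,"delta_pos":[57,77,82],"angular":[0,0,0]}])

```text
clock: 6.4
tool_pos: [0.5027, -0.094, 0.1335]
orientation: [-180.0, -0.0, -39.2]
force: [0.6, -1.0, -0.6]
opening: 0.0005
gripper_force: 0.0
```

```bash
python3 -c "
from h import *
rows([([.502,-.0935,.12],-39.2)])
snap('scene','s7.png',(190,70,310,170),5.5)"
```

```text
6.4 [ 0.50274177 -0.09399315  0.13351713] -39.162454239069916 [ 0.55872102 -1.01375139 -0.59383646]
[-0.9  0.1 13.5] rz 0.0
```

View pics/s7.png

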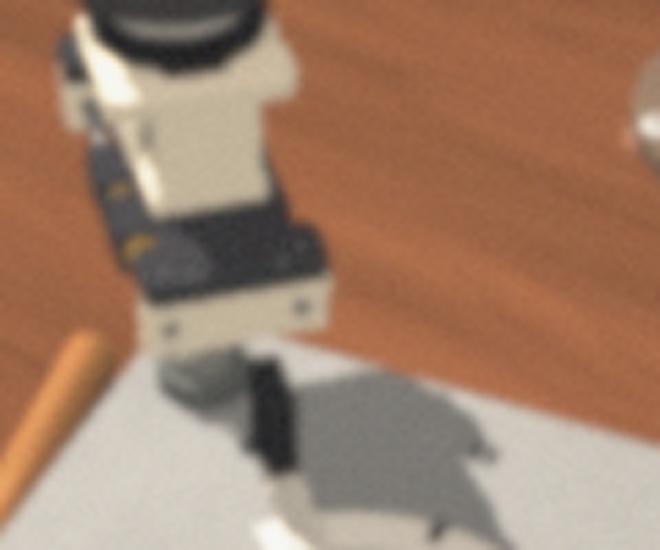

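The gripper body overhangs the handle, seen at (270,415), with only about 1 cm of height to spare. I lift and turn it away before pressing.

>>> apply_moves(deltas=[{"fingers":0,"delta_pos":[0,0,-20],"angular":[0,0,8]},{"fingers":0,"delta_pos":[0,0,-20],"angular":[0,0,16]},{"fingers":0,"delta_pos":[0,0,-20],"angular":[0,0,24]},{"fingers":0,"delta_pos":[0,0,-20],"angular":[0,0,32]},{"fingers":0,"delta_pos":[0,0,-20],"angular":[0,0,40]},{"fingers":0,"delta_pos":[0,0,-20],"angular":[0,0,48]},{"fingers":0,"delta_pos":[0,0,-20],"angular":[0,0,56]},{"fingers":0,"delta_pos":[0,0,-20],"angular":[0,0,64]},{"fingers":0,"delta_pos":[0,0,-20],"angular":[0,0,72]},{"fingers":0,"delta_pos":[0,0,-20],"angular":[0,0,80]}])

```text
clock: 7.45
tool_pos: [0.5031, -0.0937, 0.1542]
orientation: [-179.9, 0.1, -119.5]
force: [-0.7, 0.2, -0.8]
opening: 0.0006
gripper_force: 0.0
```

>>> apply_moves(deltas=[{"fingers":0,"delta_pos":[0,0,15],"angular":[0,0,0]},{"fingers":0,"delta_pos":[0,0,24],"angular":[0,0,0]},{"fingers":0,"delta_pos":[0,0,26],"angular":[0,0,0]},{"fingers":0,"delta_pos":[0,0,26],"angular":[0,0,0]}])

```text
clock: 7.85
tool_pos: [0.5029, -0.0938, 0.1274]
orientation: [-179.9, 0.1, -119.2]
force: [-0.8, 3.6, 4.5]
opening: 0.0005
gripper_force: 2.1
```

>>> apply_moves(deltas=[{"fingers":0,"delta_pos":[0,0,1],"angular":[0,0,0]},{"fingers":0,"delta_pos":[0,0,2],"angular":[0,0,0]},{"fingers":0,"delta_pos":[0,0,2],"angular":[0,0,0]}])

```text
clock: 8.15
tool_pos: [0.503, -0.0939, 0.1262]
orientation: [-179.9, 0.1, -119.2]
force: [-3.1, 5.4, 13.0]
opening: 0.0005
gripper_force: 6.4
```

>>> apply_moves(deltas=[{"fingers":0,"delta_pos":[0,0,-2],"angular":[0,0,0]},{"fingers":0,"delta_pos":[0,0,-2.5],"angular":[0,0,0]},{"fingers":0,"delta_pos":[0,0,-2.5],"angular":[0,0,0]}])

```text
clock: 8.45
tool_pos: [0.5028, -0.0941, 0.1276]
orientation: [-179.9, 0.1, -119.2]
force: [1.9, 2.7, 3.9]
opening: 0.0005
gripper_force: 2.0
```

>>> apply_moves(deltas=[{"fingers":0,"delta_pos":[0,0,-1.5],"angular":[0,0,0]},{"fingers":0,"delta_pos":[0,0,-1.5],"angular":[0,0,0]},{"fingers":0,"delta_pos":[0,0,-1.5],"angular":[0,0,0]}])

```text
clock: 8.75
tool_pos: [0.5024, -0.0944, 0.1286]
orientation: [-180.0, 0.0, -119.2]
force: [1.8, 1.7, 2.9]
opening: 0.0001
gripper_force: 1.7
```

>>> apply_moves(deltas=[{"fingers":0,"delta_pos":[0,0,-1.5],"angular":[0,0,0]},{"fingers":0,"delta_pos":[0,0,-1.5],"angular":[0,0,0]},{"fingers":0,"delta_pos":[0,0,-1.5],"angular":[0,0,0]}])

```text
clock: 9.05
tool_pos: [0.5019, -0.0944, 0.13]
orientation: [180.0, -0.0, -119.2]
force: [1.0, -0.5, 3.2]
opening: 0.0003
gripper_force: 1.3
```

>>> apply_moves(deltas=[{"fingers":0,"delta_pos":[0,0,-1.5],"angular":[0,0,0]},{"fingers":0,"delta_pos":[0,0,-1.5],"angular":[0,0,0]},{"fingers":0,"delta_pos":[0,0,-1.5],"angular":[0,0,0]}])

```text
clock: 9.35
tool_pos: [0.5017, -0.0944, 0.1314]
orientation: [180.0, -0.0, -119.2]
force: [0.4, -1.2, 1.6]
opening: 0.0007
gripper_force: 0.9
```

>>> apply_moves(deltas=[{"fingers":0,"delta_pos":[0,0,-0.5],"angular":[0,0,0]},{"fingers":0,"delta_pos":[0,0,-0.5],"angular":[0,0,0]}])

```text
clock: 9.55
tool_pos: [0.5017, -0.0944, 0.1319]
orientation: [180.0, -0.0, -119.2]
force: [0.2, -0.6, 1.4]
opening: 0.0005
gripper_force: 0.8
```

>>> apply_moves(deltas=[{"fingers":0,"delta_pos":[0,0,-0.5],"angular":[0,0,0]},{"fingers":0,"delta_pos":[0,0,-0.5],"angular":[0,0,0]}])

```text
clock: 9.75
tool_pos: [0.5017, -0.0943, 0.1324]
orientation: [180.0, -0.0, -119.2]
force: [-0.2, -0.7, 0.5]
opening: 0.0003
gripper_force: 0.6
```

>>> apply_moves(deltas=[{"fingers":0,"delta_pos":[0,0,-0.5],"angular":[0,0,0]},{"fingers":0,"delta_pos":[0,0,-0.5],"angular":[0,0,0]}])

```text
clock: 9.95
tool_pos: [0.5018, -0.0942, 0.1329]
orientation: [180.0, -0.0, -119.2]
force: [-0.2, -0.3, -0.6]
opening: 0.0006
gripper_force: 0.0
```

The button let go at z = 0.1325 and hit a hard stop at 0.1262, so it had its full 6 mm of travel. I retreat and check.

>>> apply_moves(deltas=[{"fingers":0,"delta_pos":[0,0,-40],"angular":[0,0,0]},{"fingers":0,"delta_pos":[0,0,-90],"angular":[0,0,0]},{"fingers":0,"delta_pos":[40,0,-100],"angular":[0,0,0]},{"fingers":0,"delta_pos":[90,-30,-100],"angular":[0,0,0]},{"fingers":0,"delta_pos":[130,-80,-100],"angular":[0,0,0]},{"fingers":0,"delta_pos":[160,-130,-100],"angular":[0,0,0]},{"fingers":0,"delta_pos":[180,-180,-100],"angular":[0,0,0]},{"fingers":0,"delta_pos":[180,-180,-100],"angular":[0,0,0]},{"fingers":0,"delta_pos":[180,-180,-100],"angular":[0,0,0]}])

```text
clock: 10.85
tool_pos: [0.5724, -0.3424, 0.2306]
orientation: [179.9, -0.1, -119.4]
force: [-0.9, 1.3, -0.8]
opening: 0.0006
gripper_force: 0.0
```

```bash
python3 -c "
from h import *
rows([]);print(lev(1.4,-.125),[np.array(proj('top',[*lev(a,-.125),.172]))*1.5 for a in(1.3,1.4)])
snap('top','t8.png',None,1.5)"
```

```text
10.85 [ 0.57235656 -0.34238251  0.2306319 ] -119.37267193425915 [-0.87979222  1.34339227 -0.77202409]
[ 0.53838579 -0.02491442] [array([452.48206228, 332.92231418]), array([458.05735316, 326.31440032])]
```

View pics/t8.png

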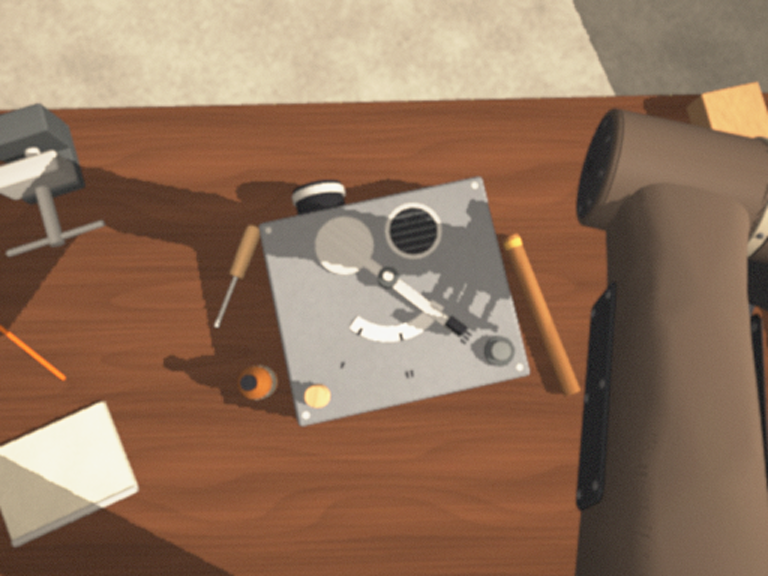

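The handle at (457,326) matches the 1.4 rad prediction (458,326). The port is open, the button is up at (499,350), and everything else is where it was.

```bash
python3 -c "
from plant import ctrl
print(ctrl.close_job())"
```

```text
the job is handed in; nothing more can be done
None
```

The gate lever is at its full-open stop, the start button was then pressed fully down and came back up, nothing else was moved, and the job is handed in.

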